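Tap the diffuser back to the centre of its stand and switch it on

TASK

The round cream diffuser has been bumped off-centre on its little dark teak stand and wobbles easily on its small rounded foot: with the outside of your fingers, nudge it with light taps low on its belly until it stands in the middle of the stand, with the same width of wood showing all round. Then press the button on its top right down to switch it on, let go, and finish clear of everything. Only touch the diffuser, gently: do not pinch, lift or tip it, keep off the button until the diffuser is centred, and leave the stand and everything else on the shelf where they are.

Things in the scene. Friction and masses are not known exactly. Their poses are not given: they have to be found in the camera images.
- diffuser: Cream ceramic mist diffuser, drop shaped, round about its upright z axis, about 0.27 kg, loose on the stand; origin at the centre of its underside. The foot is slightly rounded, only its middle 20 mm is flat, so it rocks. Diameters: widest 64 mm from 22 to 30 mm above the origin, 58 mm at 42 mm, 44 mm at 56 mm, flat top of 32 mm at 70 mm. Its button rises to 80 mm.
- belly (a point): Point on the diffuser's axis at the height of its widest band (64 mm across), 26 mm above its underside. Touched slowly and level at this band it slides on the wood against about 1.6 N (friction about 0.6) and stays upright; a quick knock, or a shove higher up, rocks it or topples it off the stand.
- button_top (a point): Centre of the upper face of the diffuser's dark teal push button, on the diffuser's axis; the button is 22 mm in diameter and stands 10 mm proud of the diffuser's flat top.
- power_button (a joint): Travel of the button, 0 (up) to 0.005 m (fully down). It moves down along the diffuser's axis, starts at about 1.2 N, takes 4 N to be fully down and springs back when released.
- stand: Round turned stand of dark-stained teak, 84 mm in diameter at its flat top, 45 mm high, 0.4 kg, origin at the centre of its underside on the shelf. Loose; it stays put while the diffuser is slid on it gently.
- stand_top (a point): Centre of the flat top of the stand, 45 mm above the shelf; the middle where the diffuser belongs. z up.
- cork_block: Sky-blue cork exercise block, 75 x 120 x 230 mm, leaning against the steel bottle; origin at the centre of its lower end. Leave alone.
- steel_bottle: Stainless bottle with a black flip lid, 72 mm in diameter, 250 mm tall; origin at the centre of its underside. Leave alone.
- tray: Bamboo tray 75 x 205 x 26 mm holding three wooden massage balls 52 mm in diameter in a row along its y axis, which rise to 58 mm; origin at the centre of its underside. Leave alone.
- oil_bottle: Small amber dropper bottle, 33 mm in diameter, 90 mm tall; origin at the centre of its underside. Leave alone.
- bowl: Brass singing bowl, 96 mm in diameter, 45 mm tall; origin at the centre of its underside. Leave alone.
- balm_jar: Green glass jar with a bamboo lid, 72 mm in diameter, 74 mm tall; origin at the centre of its underside. Leave alone.
Not all that is in view belongs to the job. Of the things that look like the diffuser, the largest one is meant. There is more than one size of the stand; the job needs the larger.

How it is judged:
On the way, in this order (a step that is already met when the one before it is completed fails the run):
1. the diffuser stands upright and untouched within 6 mm of the middle of the stand (horizontal distance between diffuser and stand_top below 0.006 m and angle between diffuser's own z axis and vertical below 0.05 rad and z of diffuser in the frame of stand_top between -0.003 and 0.003 m and contact force between diffuser and the fingers below 0.1 N and linear speed of diffuser below 0.01 m/s), for 0.2 s.
2. its button is pressed down at least 4 of its 5 mm (value of joint power_button above 0.004 m), for 0.03 s.
At the end, for the whole second after the job is handed in: The diffuser stands upright (within 0.05 rad) and at rest on the stand, its axis within 6 mm of the stand's centre, its button up again; the stand lies within 20 mm, and everything else within 30 mm, of where it started (horizontal distance between diffuser and stand_top below 0.006 m and angle between each of diffuser, stand's own z axis and vertical below 0.05 rad and z of diffuser in the frame of stand_top between -0.003 and 0.003 m and linear speed of diffuser below 0.01 m/s and value of joint power_button below 0.001 m and distance of stand from where it was at the start of the episode below 0.02 m and distance of each of cork_block, steel_bottle, tray, oil_bottle, bowl, balm_jar from where it was at the start of the episode below 0.03 m); the robot touches nothing.
It fails at once if the diffuser is tipped more than 0.3 rad (angle between diffuser's own z axis and vertical above 0.3 rad).
It fails at once if the diffuser is lifted more than 8 mm off the stand or comes off it (z of diffuser in the frame of stand_top above 0.008 m or z of diffuser in the frame of stand_top below -0.008 m).
It fails at once if the diffuser is struck or squeezed with more than 20 N, or its button pressed with more than 40 N ((contact force between diffuser and the fingers above 20 N and value of joint power_button below 0.001 m) or contact force between diffuser and the fingers above 40 N or contact force between diffuser and the arm above 20 N).
It fails at once if the button is touched (over 0.5 N) while the diffuser is more than 12 mm off-centre (contact force between power_button_c0 and the fingers above 0.5 N and horizontal distance between diffuser and stand_top above 0.012 m).
It fails at once if the stand is shifted more than 20 mm or a bystander more than 30 mm (distance of stand from where it was at the start of the episode above 0.02 m or distance of any of cork_block, steel_bottle, tray, oil_bottle, bowl, balm_jar from where it was at the start of the episode above 0.03 m).
It also fails if it takes over 45 s, if anything falls off the work surface, if the arm or the gripper's body presses on something with over 40 N, if the wrist force passes 120 N, or if a joint passes its speed limit or range.

ROBOT

A 6-joint arm with a two-finger parallel gripper is mounted at the origin on the work surface. World frame = base frame: x ahead of the robot, y to its left, z up, the work surface at z = 0. Lengths are in m, angles in rad, forces in N, time in s.
With the tool pointing down it reaches from about 0.3 to 0.95 m from the base axis. Payload 3.1 kg.
Tool frame: the origin (TCP) lies at the centre of the arm's flange, where the gripper is bolted on; the fingertips stand 173 mm ahead of it and the grasp point (between the pads) lies 155 mm ahead of it (manip.grasp_offset is the distance from the TCP to the grasp point, in m); x points along the fingers, y is the direction in which the jaws open and shut, and the axes are right-handed (so a half turn about x gives the same grasp; the last joint's range is limited). The gripper opens to 85 mm and grips with 20 to 120 N. Pads are 22 mm wide; open, the fingers measure 114 mm over their backs; the gripper's body (76 mm by 85 mm) begins 54 mm behind the grasp point. The pads swing forward as they close: fully open they stand 13 mm farther back than shut.
Start: joints at [-1.299, 0.308, 1.634, -0, 1.2, -0.07], TCP at [0.209, -0.589, 0.405] pointing down, gripper open.
Joint ranges: [-3.06, 3.06], [-0.79, 1.96], [0.05, 2.63], [-1.19, 4.34], [0.05, 2.64], [-2.94, 2.94]. Speed limits (rad/s): [2.79, 2.79, 3.14, 3.14, 3.14, 3.14].

INTERFACE

Orientations are given as a unit quaternion [w, x, y, z].
In Python, from rig import manip gives the robot as it stands.
- The arm moves only by the tool send_rows, never from a script. Its argument "plan" is a list of rows, each a list of 2 entries, a list of its own where there are three numbers: the shift along the tool's x, y, z in mm, then the turn, a rotation vector about the tool's x, y, z in rad. In form: [[[x, y, z], [ax, ay, az]], ...]. A call has 1 to 10 rows; each row shifts and turns the commanded pose from where the row before left it, along the tool's axes as they then stand; what a row does not reach is not made up. A row lasts 1/10 s, in which the tool goes at most 50 mm and 8.59 degrees, less where a joint would pass 70% of its speed; a pose out of reach is approached as far as the arm can. A call with a gripper value outside its range is refused whole. "grip" is the opening, from -1 (shut) to 1 (fully open), set as the call begins (left out, the last holds). The fingers move at their own pace and stop on an object; "force" is the grip in N (left out, the last holds). Time passes only in rows, so rows that do not move let the fingers close. It gives the time, the measured TCP pose, the force and the opening at its end, in the units of the state.
- manip.get_obs(): the state, without advancing time (a new reading comes with each control period).
- manip.grab_frame(name): name is "scene" or "top" or "wrist"; returns the picture (420x560x3 uint8, red, green, blue); there is no depth.
- manip.calibration(name): a dict with "fx", "fy", "cx", "cy" (pixels), "eye" and "attitude" of the camera in the world. Camera axes: x right, y down, z forward; pixel columns grow to the right and rows downward; lengths in m; the calibration is good to about 2 mm. The wrist camera is an equidistant fisheye: a pixel r from the principal point sees the ray r / f radians off the axis. A picture is of the moment at which its call begins: read the wrist's pose just before it. calibration takes no time and is no camera call; for the wrist camera it gives the pose at the moment of the call.
- manip.job_done(): hands the job in, once; it reports no verdict.
The state is a dict: "time": time; "q": joint angles; "joint_vel": joint speeds; "joint_torque": joint torques, N m; "tcp_pos": TCP position; "tcp_rot": TCP orientation; "wrist_force": force on the tool from outside, world axes, zero at the start; "wrist_torque": the same for the moment, N m; "finger_gap": finger opening in m.
Only numpy, scipy, OpenCV 4.12 (cv2) and the standard library are available. Lean on these libraries where they do the work, as an engineer would, in place of code of your own. Each camera call takes 0.05 s, during which the arm holds its last target.

## Working session

There is one attempt and no reset: what is moved stays moved. The work goes in short steps, Python scripts to look and compute and a tool call to move; the robot and the scene stay as the last step left them, time stands still between calls to the robot, and variables do not carry over. Pictures are saved under pics/ and viewed, and the job is handed in when it is done.

Besides the shell and the picture viewer there is one more tool, called after "Request:" as name(argument=value, ...), one argument or row to a line, values as JSON. send_rows: Moves the arm, as the interface text tells. Its arguments: {"type":"object","properties":{"plan":{"type":"array"},"grip":{"type":"number"},"force":{"type":"number"}},"required":["plan"]}

```bash
ls; mkdir -p pics; python3 - <<'E'
from rig import manip
import cv2
o=manip.get_obs();print({k:o[k] for k in('time','tcp_pos','tcp_rot','wrist_force','finger_gap')},manip.grasp_offset)
for n in('scene','top','wrist'):
    print(n,manip.calibration(n))
    im=manip.grab_frame(n);cv2.imwrite(f'pics/{n}0.png',im[:,:,::-1])
E
```

```text
pics
{'time': 0.0, 'tcp_pos': array([ 0.20934505, -0.58845148,  0.40344437]), 'tcp_rot': array([-0.11944057, -0.69671527, -0.12106028,  0.69689754]), 'wrist_force': array([-0.1128325 ,  0.47745628, -0.5846808 ]), 'finger_gap': 0.08539640357471634} 0.1547
scene {'fx': 443.0768651670217, 'fy': 443.0768651670217, 'cx': 278.1710044533631, 'cy': 210.41735123637875, 'eye': array([1.29087503, 0.46661348, 0.88064139]), 'attitude': array([-0.19894029,  0.44306595,  0.8045872 , -0.34169398])}
top {'fx': 423.5049237931679, 'fy': 423.5049237931679, 'cx': 279.1609474226668, 'cy': 200.50654452434543, 'eye': array([0.37624708, 0.00578602, 1.42863077]), 'attitude': array([ 0.05178726, -0.70412894,  0.70598784, -0.05569278])}
wrist {'fx': 325.19226210127806, 'fy': 325.19226210127806, 'cx': 275.97457747484714, 'cy': 215.95969158755906, 'eye': array([ 0.28901354, -0.55961814,  0.37307826]), 'attitude': array([ 0.13501026,  0.80601836, -0.56833079, -0.0954293 ])}
```

View pics/scene0.png

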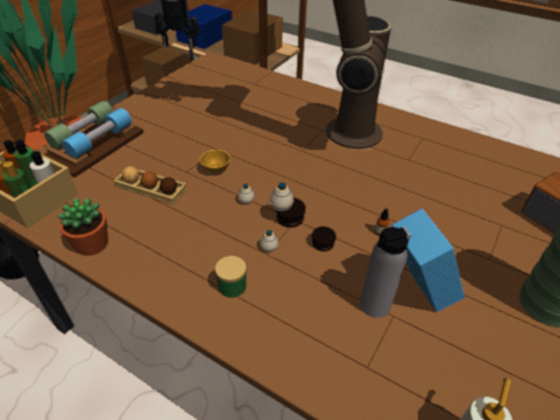

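View pics/top0.png

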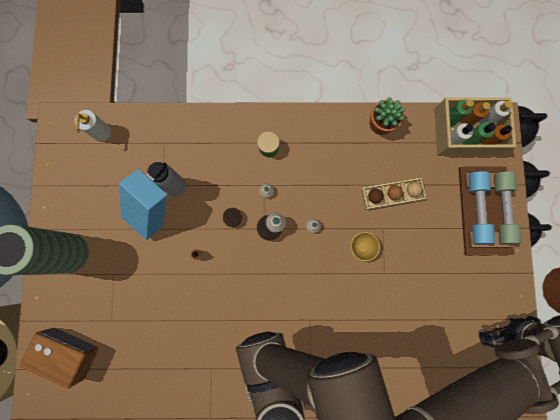

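View pics/wrist0.png

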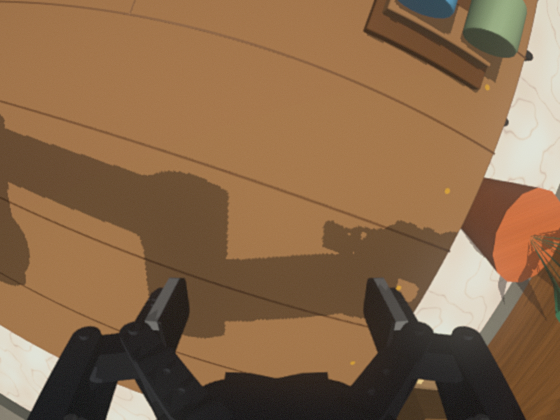

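The candidates for the diffuser in the top view are (276,222), which is largest and stands on the larger dark stand at (270,228), and two small look-alikes at (267,191) and (314,226). The small stand is at (233,217). I'll check with a close crop.

```bash
cat > h.py <<'E'
import numpy as np,cv2
from scipy.spatial.transform import Rotation as R
from rig import manip
def rot(q): return R.from_quat([q[1],q[2],q[3],q[0]]).as_matrix()
def ray(c,u,v,fish=False):
    x=(u-c['cx'])/c['fx'];y=(v-c['cy'])/c['fy']
    if fish:
        r=np.hypot(x,y);s=np.sin(r)/r if r>1e-9 else 1.
        d=np.array([x*s,y*s,np.cos(r)])
    else: d=np.array([x,y,1.])
    d=rot(c['attitude'])@d
    return c['eye'],d/np.linalg.norm(d)
def onz(c,u,v,z,fish=False):
    e,d=ray(c,u,v,fish);return e+d*(z-e[2])/d[2]
def proj(c,p,fish=False):
    d=rot(c['attitude']).T@(np.asarray(p)-c['eye'])
    if fish:
        t=np.arctan2(np.hypot(d[0],d[1]),d[2]);n=np.hypot(d[0],d[1])
        return np.array([c['cx']+c['fx']*t*d[0]/n,c['cy']+c['fy']*t*d[1]/n])
    return np.array([c['cx']+c['fx']*d[0]/d[2],c['cy']+c['fy']*d[1]/d[2]])
E
python3 - <<'E'
from h import *
a=cv2.imread('pics/top0.png');b=cv2.imread('pics/scene0.png')
A=cv2.resize(a[170:260,215:335],None,fx=5,fy=5,interpolation=cv2.INTER_CUBIC)
B=cv2.resize(b[165:265,220:350],None,fx=5,fy=5,interpolation=cv2.INTER_CUBIC)
cv2.imwrite('pics/ca.png',A);cv2.imwrite('pics/cb.png',B)
c=manip.calibration('top');s=manip.calibration('scene')
for n,u,v,z in[('button',276,217,.125),('stand',270,228,.045),('small1',267,191,.03),('small2',314,226,.03),('smallstand',233,217,.03),('bottlelid',158,172,.25),('cork',145,195,.2),('jar',268,142,.074),('bowl',366,246,.04),('tray',395,193,.04),('oil',195,254,.09)]:print(n,onz(c,u,v,z).round(3))
print(onz(s,282,185,.125),onz(s,291,212,.045))
print(proj(s,onz(c,270,228,.045)))
E
```

```text
button [0.524 0.008 0.125]
stand [0.497 0.028 0.045]
small1 [0.623 0.038 0.03 ]
small2 [ 0.505 -0.117  0.03 ]
smallstand [0.536 0.151 0.03 ]
bottlelid [0.64  0.343 0.25 ]
cork [0.582 0.393 0.2  ]
jar [0.78  0.034 0.074]
bowl [ 0.438 -0.285  0.04 ]
tray [ 0.614 -0.388  0.04 ]
oil [0.412 0.262 0.09 ]
[0.51761625 0.01281832 0.125     ] [0.51981142 0.04524306 0.045     ]
[289.78997696 205.02236827]
```

View pics/ca.png

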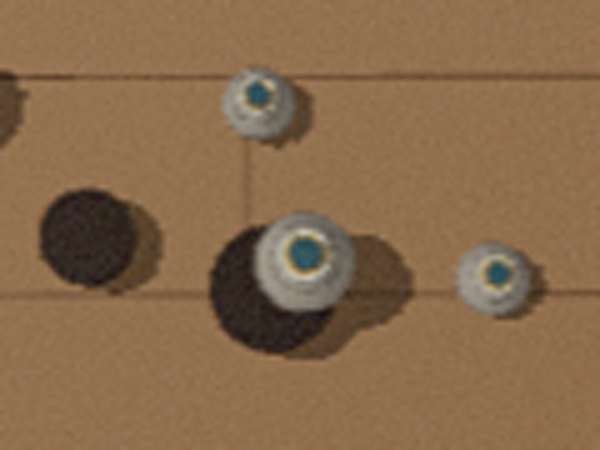

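View pics/cb.png

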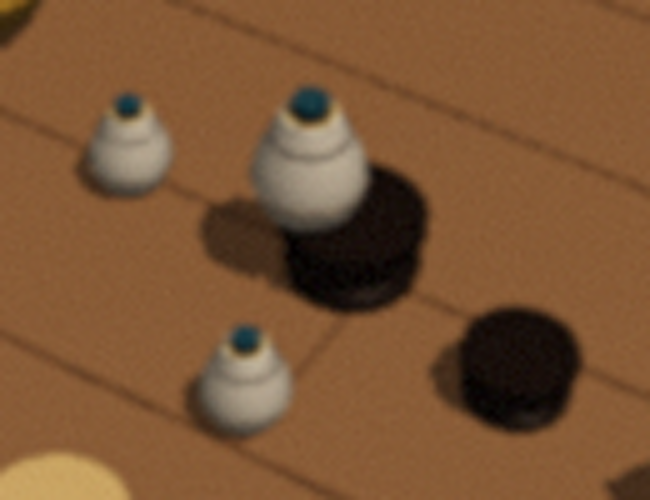

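The close crops confirm it: the large diffuser (button at top-view pixel (276,221)) sits off-centre on the larger stand (centre about (269.6,228)). I'll bring the wrist camera over it, yawing so the camera looks along the push direction.

```bash
python3 - <<'E'
from h import *
o=manip.get_obs();T=rot(o['tcp_rot']);print(T.round(3))
c=manip.calibration('top');print(onz(c,276,221,.125),onz(c,269.6,228.2,.045))
w=manip.calibration('wrist');print('cam in tool',T.T@(w['eye']-o['tcp_pos']), (T.T@rot(w['attitude'])).round(3))
# yaw so that cam dir -> (-.6,.8); rotation about tool x
d=np.array([-.6,.8,0]); v=T.T@(w['eye']-o['tcp_pos'])
zdir=T[:,2]*np.sign(v[2]);ang=np.arctan2(d[1],d[0])-np.arctan2(zdir[1],zdir[0]);print('world yaw',ang)
T2=R.from_rotvec([0,0,ang]).as_matrix()@T
print('shift tool',T2.T@(np.array([.556,-.05,.36])-o['tcp_pos']))
print(T2.round(3), R.from_matrix(T.T@T2).as_rotvec())
E
```

```text
[[-0.     0.335 -0.942]
 [ 0.002 -0.942 -0.335]
 [-1.    -0.002 -0.   ]]
[0.5120603 0.0082251 0.125    ] [0.49678782 0.02936094 0.045     ]
cam in tool [ 0.03047848 -0.00042431 -0.08473234] [[-0.002 -0.326  0.945]
 [ 1.     0.     0.002]
 [-0.001  0.945  0.326]]
world yaw 1.8725061640133176
shift tool [ 0.04260859  0.60051665 -0.22283939]
[[-0.002  0.8    0.6  ]
 [-0.001  0.6   -0.8  ]
 [-1.    -0.002 -0.   ]] [-1.87250292e+00 -3.47817878e-03 -2.53163282e-04]
```

Request:
send_rows(
  plan=[
    [[0,0,0],[-0.144,0,0]],
    [[0,0,0],[-0.144,0,0]],
    [[0,0,0],[-0.144,0,0]],
    [[0,0,0],[-0.144,0,0]],
    [[0,0,0],[-0.144,0,0]],
    [[0,0,0],[-0.144,0,0]],
    [[0,0,0],[-0.144,0,0]],
    [[0,0,0],[-0.144,0,0]],
    [[0,0,0],[-0.144,0,0]],
    [[0,0,0],[-0.144,0,0]],
  ],
  grip=-1,
  force=20,
)

```text
time: 1.15
tcp_pos: [0.2094, -0.5887, 0.4041]
tcp_rot: [0.551, 0.443, 0.551, -0.443]
wrist_force: [0.4, -0.3, -0.3]
finger_gap: 0.0003
```

Request:
send_rows(
  plan=[
    [[0,0,0],[-0.144,0,0]],
    [[0,0,0],[-0.144,0,0]],
    [[0,0,0],[-0.144,0,0]],
    [[0,40,-15],[0,0,0]],
    [[0,40,-15],[0,0,0]],
    [[0,40,-15],[0,0,0]],
    [[0,40,-15],[0,0,0]],
    [[0,40,-15],[0,0,0]],
    [[0,40,-15],[0,0,0]],
    [[0,40,-15],[0,0,0]],
  ],
)

```text
time: 2.15
tcp_pos: [0.3711, -0.3353, 0.4045]
tcp_rot: [0.632, 0.317, 0.632, -0.316]
wrist_force: [0.7, -0.2, -0.9]
finger_gap: -0.0005
```

Request:
send_rows(
  plan=[
    [[0,40,-15],[0,0,0]],
    [[0,40,-15],[0,0,0]],
    [[0,40,-15],[0,0,0]],
    [[0,40,-15],[0,0,0]],
    [[0,40,-15],[0,0,0]],
    [[0,40,-15],[0,0,0]],
    [[0,40,-15],[0,0,0]],
    [[0,40,-13],[0,0,0]],
    [[20,0,0],[0,0,0]],
    [[20,0,0],[0,0,0]],
  ],
)

```text
time: 3.15
tcp_pos: [0.5568, -0.0491, 0.3647]
tcp_rot: [0.633, 0.316, 0.632, -0.315]
wrist_force: [-0.7, -0.5, -0.7]
finger_gap: -0.0004
```

```bash
python3 - <<'E'
from h import *
o=manip.get_obs();print(o['time'],o['tcp_pos'],o['finger_gap'],o['q'].round(2))
w=manip.calibration('wrist');cv2.imwrite('pics/w1.png',manip.grab_frame('wrist')[:,:,::-1]);np.save('w1.npy',w)
for z,p in((.125,(.512,.008)),(.045,(.497,.029))):print(proj(w,[*p,z],True))
E
```

```text
3.15 [ 0.55683782 -0.04907337  0.36469148] -0.00035105257092048106 [-0.17  0.22  1.83 -0.    1.09 -0.81]
[272.34595389 125.23413805]
[274.0901651   91.23674458]
```

View pics/w1.png

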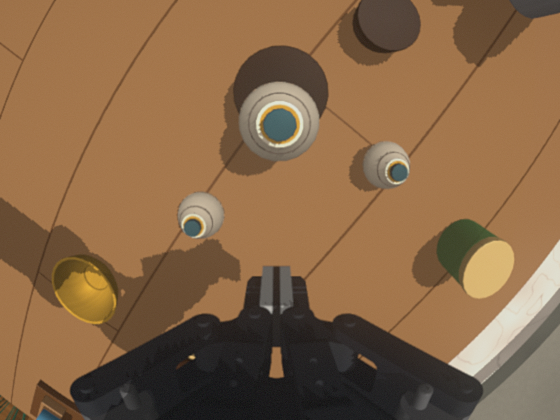

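The wrist view shows the diffuser at about (279,122) with button (279,125), the dark stand disc at about (281,88), and the shut fingertips at (277,275). Next I'll measure both by rays.

```bash
cat > meas.py <<'E'
from h import *
from scipy.optimize import least_squares
def fitc(P,r=None):
    if r is None: f=lambda p:np.hypot(P[:,0]-p[0],P[:,1]-p[1])-p[2]; x0=[*P.mean(0),.03]
    else: f=lambda p:np.hypot(P[:,0]-p[0],P[:,1]-p[1])-r; x0=P.mean(0)
    s=least_squares(f,x0,loss='soft_l1',f_scale=.001);return s.x,np.sqrt(np.mean(f(s.x)**2))
def measure(im,w,D0,S0,name=None,top=False):
    fish=not top; hsv=cv2.cvtColor(im,cv2.COLOR_BGR2HSV);H,Sa,V=cv2.split(hsv)
    # button: teal, in window around expected
    u0=proj(w,[*D0,.125],fish);yy,xx=np.mgrid[:im.shape[0],:im.shape[1]]
    win=np.hypot(xx-u0[0],yy-u0[1])<45
    m=((H>85)&(H<115)&(Sa>90)&win).astype('u1')
    n,l,st,ce=cv2.connectedComponentsWithStats(m);k=1+np.argmax(st[1:,4])
    cs=max(cv2.findContours((l==k).astype('u1'),0,1)[0],key=len)[:,0]
    B=np.array([onz(w,u,v,.125,fish)[:2] for u,v in cs]);b,rb=fitc(B)
    # stand: radial dark->light edge along rays cast from stand centre
    g=cv2.GaussianBlur(V,(0,0),0.8).astype(float);pts=[];pix=[]
    for a in np.linspace(0,2*np.pi,90,endpoint=False):
        rr=np.arange(.030,.056,.0005)
        uv=np.array([proj(w,[S0[0]+r*np.cos(a),S0[1]+r*np.sin(a),.045],fish) for r in rr]).astype(np.float32)
        p=cv2.remap(g.astype(np.float32),uv[:,0].copy().reshape(1,-1),uv[:,1].copy().reshape(1,-1),cv2.INTER_LINEAR)[0]
        if p[:6].max()>75: continue
        i=np.argmax(np.diff(p)); 
        if p[-6:].max()<p[:6].max()+25: continue
        thr=(p[:6].mean()+np.max(p))/2
        i=np.argmax(p>thr);pts.append([S0[0]+rr[i]*np.cos(a),S0[1]+rr[i]*np.sin(a)]);pix.append(uv[i])
    P=np.array(pts)
    s,rs=fitc(P);s2,rs2=fitc(P,.042)
    print('button',b.round(4),rb.round(5),'stand free',s.round(4),rs.round(5),'fixed',s2.round(4),rs2.round(5),len(P))
    print('offset D-S',((b[:2]-s2)*1000).round(1),'mm', np.hypot(*(b[:2]-s2)))
    if name:
        o=im.copy()
        for q in pix:cv2.circle(o,tuple(int(round(t)) for t in q),1,(0,255,0),-1)
        cv2.drawContours(o,[cs[:,None]],-1,(0,0,255),1)
        c=proj(w,[*s2,.045],fish).astype(int);o=o[max(0,c[1]-90):c[1]+110,max(0,c[0]-110):c[0]+110]
        cv2.imwrite(name,cv2.resize(o,None,fx=3,fy=3))
    return b,s2
E
python3 - <<'E'
from meas import *
w=np.load('w1.npy',allow_pickle=True).item();im=cv2.imread('pics/w1.png')
h=cv2.cvtColor(im,cv2.COLOR_BGR2HSV)
for u,v in((279,125),(281,60),(250,90),(230,150),(281,40),(200,60),(279,150)):print(u,v,h[v,u])
b,s=measure(im,w,(.512,.008),(.497,.029),'pics/m1.png')
# belly silhouette check
t=cv2.imread('pics/top0.png');measure(t,manip.calibration('top'),(.512,.008),(.497,.029),None,True)
E
```

```text
279 125 [ 91  70 102]
281 60 [13 87 76]
250 90 [13 91 70]
230 150 [ 14 126 109]
281 40 [ 15 139 162]
200 60 [ 15 137 164]
279 150 [ 19  52 117]
button [0.519  0.024  0.0188] 0.0 stand free [0.5564 0.0332 0.0962] 0.00062 fixed [0.501  0.0264] 0.00186 21
offset D-S [18.  -2.4] mm 0.018143050784212574
button [0.5144 0.0099 0.0062] 0.00118 stand free [0.5003 0.029  0.0435] 0.0017 fixed [0.4991 0.0303] 0.00211 54
offset D-S [ 15.3 -20.4] mm 0.025534857136999305
```

View pics/m1.png

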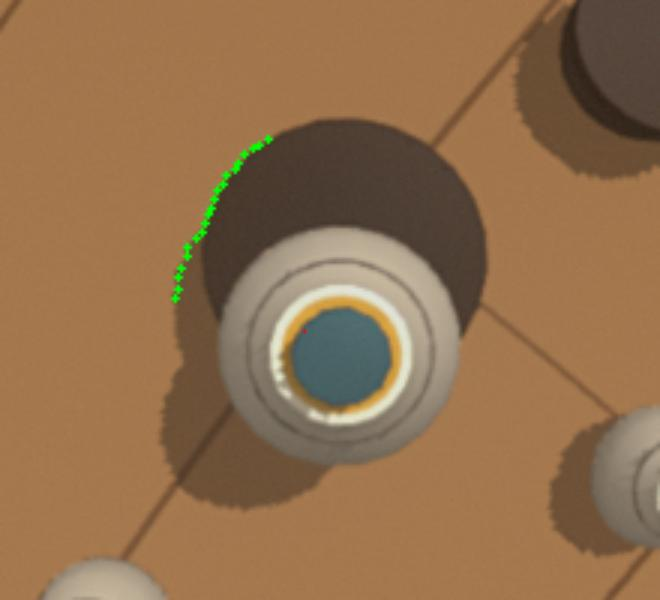

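```bash
python3 - <<'E'
s=open('meas.py').read()
s=s.replace("(Sa>90)&win","(Sa>45)&win").replace("H>85","H>80").replace("if p[:6].max()>75","if p[:6].max()>90")
s=s.replace("thr=(p[:6].mean()+np.max(p))/2","thr=p[:6].mean()+18")
s=s.replace("if p[-6:].max()<p[:6].max()+25: continue","if p[-6:].max()<p[:6].mean()+22: continue")
open('meas.py','w').write(s)
from meas import *
w=np.load('w1.npy',allow_pickle=True).item();im=cv2.imread('pics/w1.png')
b,s=measure(im,w,(.512,.008),(.497,.029),'pics/m1.png')
E
```

```text
button [0.5152 0.0111 0.0096] 0.00022 stand free [0.5015 0.0319 0.0415] 0.00025 fixed [0.502  0.0315] 0.00038 51
offset D-S [ 13.2 -20.4] mm 0.024340281106563357
```

View pics/m1.png

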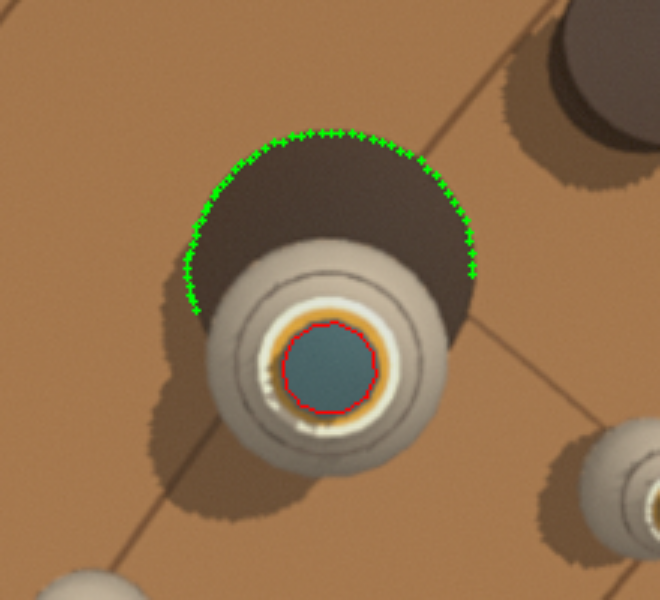

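Button and stand fits agree with the given sizes (rim radius 41.5 mm against 42 mm), and the offset is about 24 mm. Before going low I'll check the shut fingertip length in the image.

```bash
python3 - <<'E'
from h import *
w=np.load('w1.npy',allow_pickle=True).item();o=manip.get_obs();T=rot(o['tcp_rot'])
for x in(160,173,186):
  for z in (-11,11):
    print(x,z,[proj(w,o['tcp_pos']+T@np.array([x,y,z])/1e3,True).round(1) for y in(-14.5,0,14.5)])
im=cv2.imread('pics/w1.png');cv2.imwrite('pics/f1.png',cv2.resize(im[250:350,210:340],None,fx=5,fy=5))
E
```

```text
160 -11 [array([237.6, 266.4]), array([268.6, 266.6]), array([299.8, 266.5])]
160 11 [array([239.9, 304.9]), array([269. , 305.2]), array([298.2, 305.1])]
173 -11 [array([240.2, 254.2]), array([269. , 254.3]), array([297.9, 254.2])]
173 11 [array([242.1, 291. ]), array([269.3, 291.2]), array([296.6, 291.1])]
186 -11 [array([242.5, 243.5]), array([269.4, 243.6]), array([296.3, 243.6])]
186 11 [array([244.1, 278.7]), array([269.6, 278.9]), array([295.2, 278.8])]
```

View pics/f1.png

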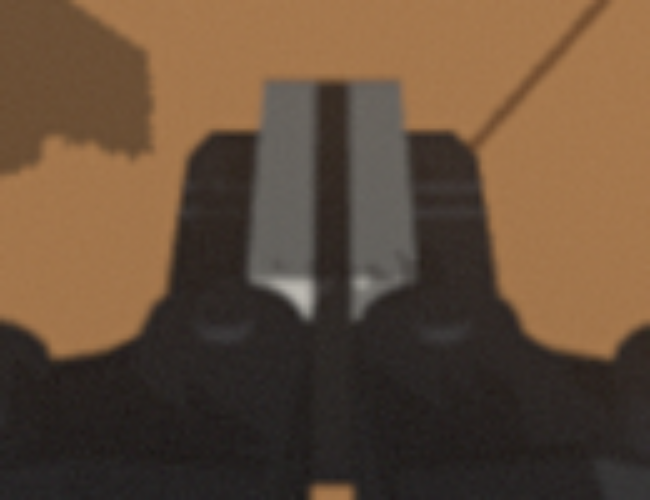

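```bash
python3 - <<'E'
from h import *
w=manip.calibration('wrist');o=manip.get_obs();T=rot(o['tcp_rot'])
for x in(147,160,173):
  for z in (-11,11):
    print(x,z,[proj(w,o['tcp_pos']+T@np.array([x,y,z])/1e3,True).round(1) for y in(-42.5,42.5)])
im=cv2.imread('pics/wrist0.png');cv2.imwrite('pics/f0.png',cv2.resize(im[250:370,130:430],None,fx=2.6,fy=2.6))
E
```

```text
147 -11 [array([176.3, 287.6]), array([372.7, 288. ])]
147 11 [array([183.2, 327.3]), array([365.9, 327.6])]
160 -11 [array([183.7, 273.2]), array([365.6, 273.5])]
160 11 [array([189.4, 311.4]), array([360. , 311.7])]
173 -11 [array([190.2, 260.8]), array([359.3, 261. ])]
173 11 [array([194.9, 297.3]), array([354.7, 297.6])]
```

View pics/f0.png

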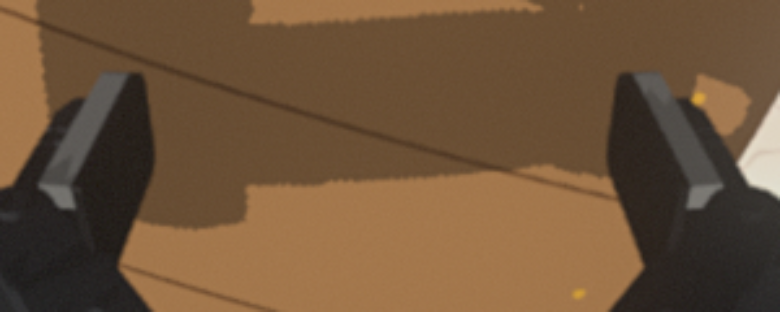

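```bash
cat > look.py <<'E'
import sys
from meas import *
n=sys.argv[1];D=eval(sys.argv[2]);S=eval(sys.argv[3])
o=manip.get_obs();w=manip.calibration('wrist');im=manip.grab_frame('wrist')[:,:,::-1].copy();cv2.imwrite(f'pics/{n}.png',im)
np.save('last.npy',dict(w=w,o=o),allow_pickle=True)
T=rot(o['tcp_rot']);print(o['time'],'tcp',o['tcp_pos'].round(4),'F',o['wrist_force'].round(2),'vel',np.abs(o['joint_vel']).max().round(4))
for x in(160,173): 
  p=o['tcp_pos']+T@np.array([x,0,-11])/1e3; print('tip',x,p.round(4),proj(w,p,True).round(1))
measure(im,w,D,S,f'pics/{n}m.png')
E
python3 look.py w2 "(.515,.0105)" "(.502,.0315)"; python3 -c "
import cv2;im=cv2.imread('pics/w2.png');cv2.imwrite('pics/f2.png',cv2.resize(im[20:350,150:400],None,fx=2.3,fy=1.8))"
```

```text
3.2 tcp [ 0.5548 -0.0494  0.3602] F [-1.27  0.37 -2.6 ] vel 0.0936
tip 160 [ 0.5471 -0.0404  0.2003] [274.5 274.9]
tip 173 [ 0.5471 -0.0404  0.1873] [274.6 261.9]
button [0.5153 0.0111 0.0097] 0.0002 stand free [0.5015 0.0321 0.0414] 0.0003 fixed [0.5019 0.0314] 0.00043 49
offset D-S [ 13.3 -20.4] mm 0.02436415319156423
```

View pics/f2.png

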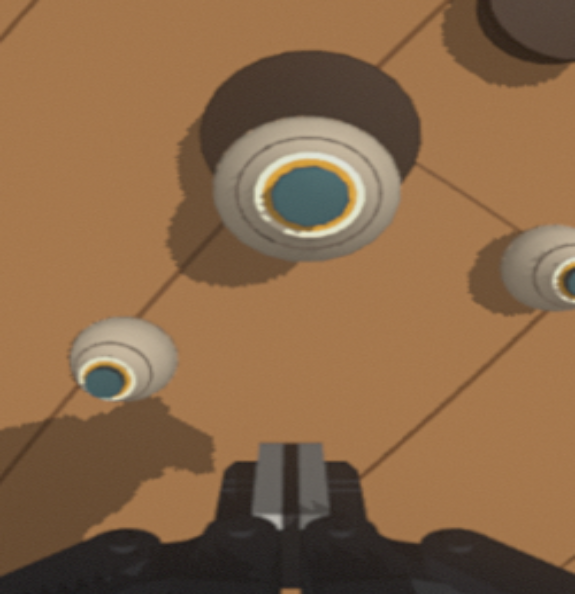

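View pics/w2m.png

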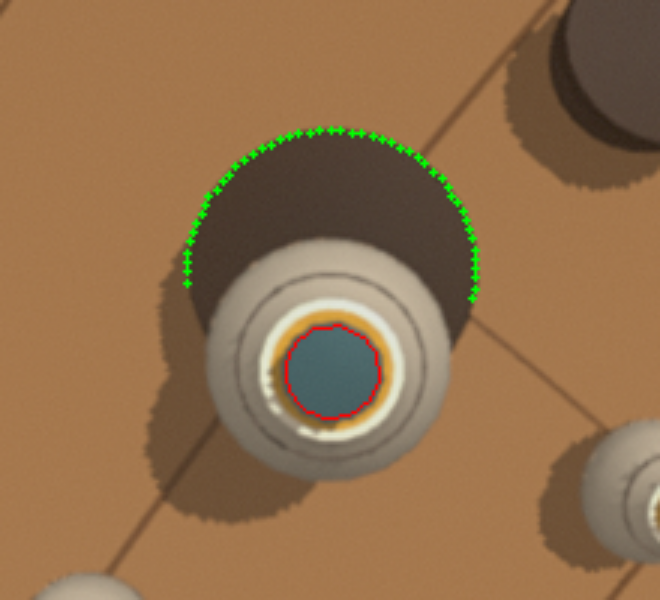

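The remeasure agrees with the first: the diffuser is at (0.515, 0.011), the stand at (0.502, 0.0315), and the fingertip is at about 170 mm. Next I work out the pre-contact pose: pushing face square to the offset direction, slight tilt, tip at the belly band.

```bash
cat > goto.py <<'E'
import sys
from h import *
# push pose: tip point C at D + away*(gap), height zc ; away dir angle from offset; tilt
def plan(D,S,gap,zc,tilt,away=None):
    o=manip.get_obs();T=rot(o['tcp_rot'])
    a=np.array([*(np.array(D)-S),0]) if away is None else np.array([*away,0.]);a/=np.linalg.norm(a)
    z=a*np.cos(tilt)+np.array([0,0,1])*np.sin(tilt); x=-np.array([0,0,1])*np.cos(tilt)-0+a*(-0)
    x=np.array([0,0,-1])*np.cos(tilt)-a*np.sin(tilt)
    z=a*np.cos(tilt)-np.array([0,0,1])*np.sin(tilt)
    y=np.cross(z,x);T2=np.c_[x,y,z]
    C=np.array([*(np.array(D)+a[:2]*gap),zc]);p=C-T2@np.array([.171,0,-.0105])
    print('det',np.linalg.det(T2).round(3),'target tcp',p.round(4))
    dr=R.from_matrix(T.T@T2).as_rotvec();print('shift in current tool mm',(T.T@(p-o['tcp_pos'])*1e3).round(1),'rotvec',dr.round(3),'shift in target tool',(T2.T@(p-o['tcp_pos'])*1e3).round(1))
    cur=o['tcp_pos']+T@np.array([.171,0,-.0105]);print('tip now',cur.round(4),'tip->axis dist along a',((cur[:2]-np.array(D))@a[:2]*1e3).round(1),'lateral',((cur-np.r_[D,0])@T2[:,1]*1e3).round(1))
if __name__=='__main__': plan(*[eval(s) for s in sys.argv[1:]])
E
python3 goto.py "(.515,.0108)" "(.502,.0315)" .055 .070 .2
```

```text
det 1.0 target tcp [ 0.5678 -0.0733  0.2355]
shift in current tool mm [125.5  -2.8  27.5] rotvec [0.083 0.195 0.014] shift in target tool [117.8  -1.2  51.4]
tip now [ 0.5469 -0.0411  0.1902] tip->axis dist along a 60.9 lateral -0.6
```

Request:
send_rows(
  plan=[
    [[0,-3,27.5],[0,0,0]],
    [[35,0,0],[0,0,0]],
    [[35,0,0],[0,0,0]],
    [[30,0,0],[0,0,0]],
    [[15,0,0],[0,0,0]],
    [[0,0,0],[0.083,0,0]],
    [[0,0,0],[0,0.1,0]],
    [[0,0,0],[0,0.1,0]],
    [[0,0,0],[0,0,0]],
    [[0,0,0],[0,0,0]],
  ],
)

```text
time: 4.25
tcp_pos: [0.5706, -0.075, 0.2505]
tcp_rot: [0.555, 0.375, 0.676, -0.307]
wrist_force: [0.5, 0.7, -0.3]
finger_gap: -0.0001
```

```bash
python3 goto.py "(.515,.0108)" "(.502,.0315)" .055 .070 .2; python3 look.py w3 "(.515,.0108)" "(.502,.0315)";python3 goto.py "(.515,.0108)" "(.502,.0315)" .040 .070 .2
```

```text
det 1.0 target tcp [ 0.5678 -0.0733  0.2355]
shift in current tool mm [15.3 -1.4  0. ] rotvec [-0.001  0.003 -0.001] shift in target tool [15.3 -1.4  0.1]
tip now [ 0.5475 -0.0379  0.0848] tip->axis dist along a 58.5 lateral 1.6
4.25 tcp [ 0.5706 -0.075   0.2505] F [ 0.5   0.74 -0.3 ] vel 0.0154
tip 160 [ 0.5484 -0.0393  0.0957] [274.5 275.2]
tip 173 [ 0.547  -0.0371  0.083 ] [274.6 262.2]
button [0.5154 0.011  0.0101] 0.00014 stand free [0.5016 0.0325 0.0412] 0.00019 fixed [0.5021 0.0317] 0.00035 42
offset D-S [ 13.3 -20.7] mm 0.024637353035084637
det 1.0 target tcp [ 0.5598 -0.0606  0.2355]
shift in current tool mm [ 18.   -1.4 -14.3] rotvec [-0.001  0.003 -0.001] shift in target tool [ 18.   -1.4 -14.3]
tip now [ 0.5472 -0.0375  0.0847] tip->axis dist along a 58.0 lateral 1.5
```

View pics/w3.png

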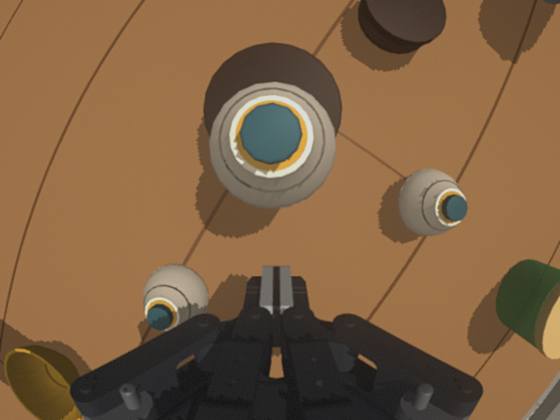

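Request:
send_rows(
  plan=[
    [[8,-1.5,-3],[0,0,0]],
    [[7,0,-3],[0,0,0]],
    [[2,0,-4],[0,0,0]],
    [[0.6,0,-3],[0,0,0]],
    [[0.4,0,-2],[0,0,0]],
    [[0.4,0,-2],[0,0,0]],
    [[0.2,0,-1],[0,0,0]],
    [[0.2,0,-1],[0,0,0]],
    [[0,0,0],[0,0,0]],
    [[0,0,0],[0,0,0]],
  ],
)

```text
time: 5.3
tcp_pos: [0.5569, -0.0564, 0.2351]
tcp_rot: [0.554, 0.375, 0.677, -0.306]
wrist_force: [-0.3, 0.1, 0.4]
finger_gap: 0.0
```

```bash
python3 look.py w4 "(.5153,.0111)" "(.502,.0316)";python3 goto.py "(.5153,.0111)" "(.502,.0316)" .0075 .070 .2
```

```text
5.3 tcp [ 0.5569 -0.0564  0.2351] F [-0.26  0.12  0.38] vel 0.0028
tip 160 [ 0.5344 -0.0203  0.0805] [274.5 275.2]
tip 173 [ 0.533  -0.0181  0.0677] [274.6 262.2]
button [0.5153 0.0113 0.0101] 0.00013 stand free [0.5015 0.0326 0.0413] 0.00019 fixed [0.502  0.0319] 0.00038 46
offset D-S [ 13.3 -20.6] mm 0.02453476206359094
det 1.0 target tcp [ 0.5435 -0.0323  0.2355]
shift in current tool mm [  5.1   1.4 -27.1] rotvec [-0.015  0.    -0.003] shift in target tool [  5.1   1.8 -27.1]
tip now [ 0.5335 -0.0189  0.0696] tip->axis dist along a 35.1 lateral -1.1
```

View pics/w4.png

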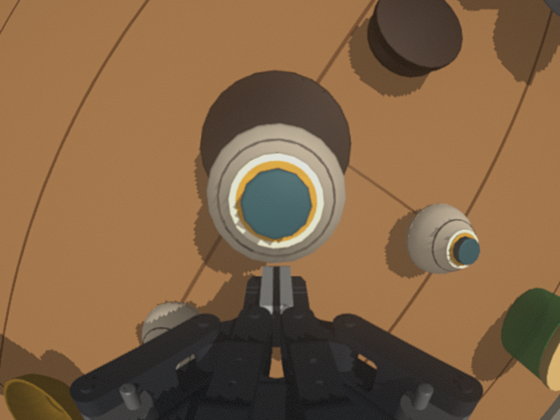

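About 3 mm of gap remains, with the tip at 0.070, the belly height. Now I start the slow push.

Request:
send_rows(
  plan=[
    [[0.2,0,-1],[0,0,0]],
    [[0.2,0,-1],[0,0,0]],
    [[0.2,0,-1],[0,0,0]],
    [[0.2,0,-1],[0,0,0]],
    [[0.2,0,-1],[0,0,0]],
    [[0.2,0,-1],[0,0,0]],
    [[0.2,0,-1],[0,0,0]],
    [[0.2,0,-1],[0,0,0]],
    [[0,0,0],[0,0,0]],
    [[0,0,0],[0,0,0]],
  ],
)

```text
time: 6.35
tcp_pos: [0.5525, -0.0493, 0.235]
tcp_rot: [0.554, 0.375, 0.677, -0.306]
wrist_force: [1.2, -0.9, 0.6]
finger_gap: -0.0001
```

```bash
python3 look.py w5 "(.512,.015)" "(.502,.0317)";python3 goto.py "(.5153,.0111)" "(.502,.0317)" .0075 .070 .2
```

```text
6.35 tcp [ 0.5525 -0.0493  0.235 ] F [ 1.19 -0.86  0.58] vel 0.0016
tip 160 [ 0.5299 -0.0132  0.0804] [274.5 275.2]
tip 173 [ 0.5285 -0.0111  0.0677] [274.6 262.2]
button [0.5124 0.0163 0.0101] 0.00013 stand free [0.5013 0.0329 0.0411] 0.00015 fixed [0.5019 0.032 ] 0.00035 41
offset D-S [ 10.4 -15.8] mm 0.01889168091400412
det 1.0 target tcp [ 0.5434 -0.0324  0.2355]
shift in current tool mm [  3.3   1.3 -18.9] rotvec [-0.013 -0.    -0.003] shift in target tool [  3.3   1.5 -18.9]
tip now [ 0.5289 -0.0118  0.0695] tip->axis dist along a 26.6 lateral -1.0
```

View pics/w5.png

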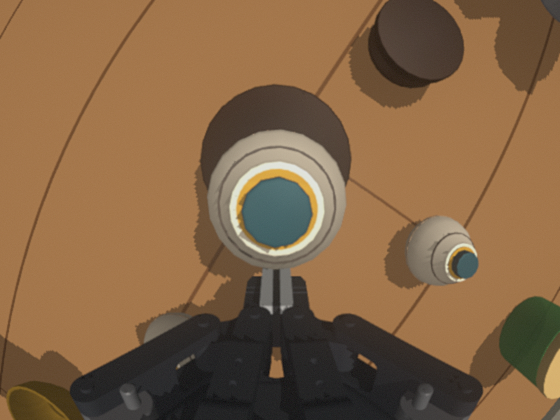

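It slid 5.8 mm along the intended line with about 1.5 N on the wrist. I'll continue.

Request:
send_rows(
  plan=[
    [[0.24,0,-1.2],[0,0,0]],
    [[0.24,0,-1.2],[0,0,0]],
    [[0.24,0,-1.2],[0,0,0]],
    [[0.24,0,-1.2],[0,0,0]],
    [[0.24,0,-1.2],[0,0,0]],
    [[0.24,0,-1.2],[0,0,0]],
    [[0.24,0,-1.2],[0,0,0]],
    [[0.24,0,-1.2],[0,0,0]],
    [[0.24,0,-1.2],[0,0,0]],
    [[0.24,0,-1.2],[0,0,0]],
  ],
)

```text
time: 7.4
tcp_pos: [0.546, -0.0389, 0.2351]
tcp_rot: [0.554, 0.375, 0.677, -0.306]
wrist_force: [0.7, -1.6, 0.2]
finger_gap: 0.0001
```

```bash
python3 look.py w6 "(.506,.0255)" "(.502,.0318)"
```

```text
7.4 tcp [ 0.546  -0.0389  0.2351] F [ 0.75 -1.63  0.18] vel 0.0193
tip 160 [ 0.5234 -0.0029  0.0805] [274.5 275.2]
tip 173 [ 0.522  -0.0007  0.0677] [274.6 262.2]
button [0.5063 0.027  0.0101] 0.00014 stand free [0.502  0.0318 0.0425] 0.0 fixed [0.5016 0.0322] 1e-05 10
offset D-S [ 4.7 -5.2] mm 0.007003398221727145
```

View pics/w6m.png

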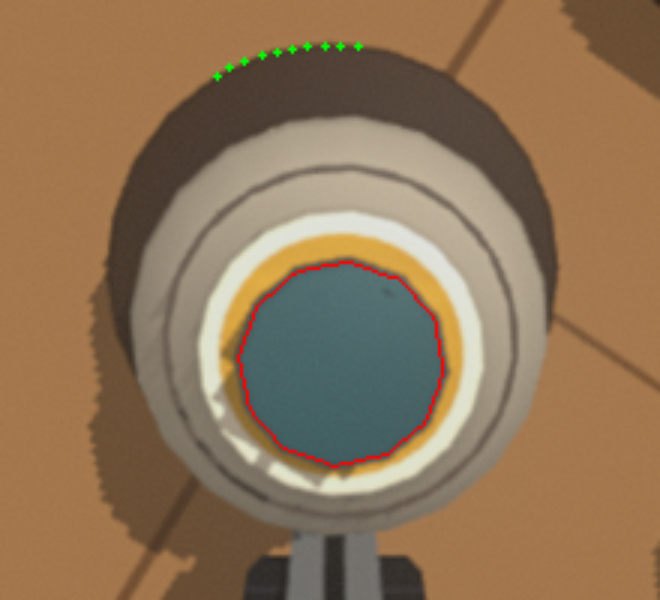

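Request:
send_rows(
  plan=[
    [[0.2,0,-1],[0,0,0]],
    [[0.2,0,-1],[0,0,0]],
    [[0.2,0,-1],[0,0,0]],
    [[0.2,0,-1],[0,0,0]],
    [[0.2,0,-1],[0,0,0]],
    [[0,0,0],[0,0,0]],
    [[-0.4,0,2],[0,0,0]],
    [[-1,0,5],[0,0,0]],
    [[-2,0,10],[0,0,0]],
    [[0,0,0],[0,0,0]],
  ],
)

```text
time: 8.45
tcp_pos: [0.5534, -0.0505, 0.2351]
tcp_rot: [0.554, 0.375, 0.677, -0.307]
wrist_force: [-0.6, 0.4, 0.5]
finger_gap: -0.0002
```

```bash
sed -i 's/range(.030,.056/range(.035,.056/; s/p\[:6\].max()>90/p[:4].max()>95/; s/p\[:6\].mean()/p[:4].mean()/g' meas.py; sed -i 's/arange(.030/arange(.036/' meas.py; python3 look.py w7 "(.503,.032)" "(.502,.0318)"; python3 - <<'E'
from meas import *
c=manip.calibration('top');im=manip.grab_frame('top')[:,:,::-1].copy();measure(im,c,(.503,.032),(.5,.03),None,True)
E
```

```text
8.45 tcp [ 0.5534 -0.0505  0.2351] F [-0.64  0.44  0.48] vel 0.0144
tip 160 [ 0.531  -0.0144  0.0805] [274.5 275.2]
tip 173 [ 0.5297 -0.0123  0.0677] [274.6 262.2]
button [0.5029 0.0297 0.0069] 0.00088 stand free [0.5017 0.0298 0.0415] 0.00134 fixed [0.5023 0.0297] 0.00128 42
offset D-S [0.7 0.1] mm 0.0006651668032309302meas.py:4: RuntimeWarning: Mean of empty slice.
  if r is None: f=lambda p:np.hypot(P[:,0]-p[0],P[:,1]-p[1])-p[2]; x0=[*P.mean(0),.03]
  ret = ret.dtype.type(ret / rcount)
Traceback (most recent call last):
  File "look.py", line 9, in <module>
    measure(im,w,D,S,f'pics/{n}m.png')
    ~~~~~~~^^^^^^^^^^^^^^^^^^^^^^^^^^^
  File "meas.py", line 28, in measure
    s,rs=fitc(P);s2,rs2=fitc(P,.042)
         ~~~~^^^
  File "meas.py", line 4, in fitc
    if r is None: f=lambda p:np.hypot(P[:,0]-p[0],P[:,1]-p[1])-p[2]; x0=[*P.mean(0),.03]
                                                                        ^^^^^^^^^^^^^^^^
TypeError: Value after * must be an iterable, not numpy.float64
```

```bash
sed -i "s/p\[:4\].max()>95/p[:3].max()>105/;s/arange(.036/arange(.0385/;s/p\[:4\].mean()+18/p[:3].min()+18/;s/p\[:4\].mean()+22/p[:3].min()+22/" meas.py; cat meas.py | sed -n 17,30p; python3 - <<'E'
from meas import *
d=np.load('last.npy',allow_pickle=True).item();im=cv2.imread('pics/w7.png')
measure(im,d['w'],(.503,.032),(.502,.0318),'pics/w7m.png')
E
```

```text
g=cv2.GaussianBlur(V,(0,0),0.8).astype(float);pts=[];pix=[]
    for a in np.linspace(0,2*np.pi,90,endpoint=False):
        rr=np.arange(.035,.056,.0005)
        uv=np.array([proj(w,[S0[0]+r*np.cos(a),S0[1]+r*np.sin(a),.045],fish) for r in rr]).astype(np.float32)
        p=cv2.remap(g.astype(np.float32),uv[:,0].copy().reshape(1,-1),uv[:,1].copy().reshape(1,-1),cv2.INTER_LINEAR)[0]
        if p[:3].max()>105: continue
        i=np.argmax(np.diff(p)); 
        if p[-6:].max()<p[:3].min()+22: continue
        thr=p[:3].min()+18
        i=np.argmax(p>thr);pts.append([S0[0]+rr[i]*np.cos(a),S0[1]+rr[i]*np.sin(a)]);pix.append(uv[i])
    P=np.array(pts)
    s,rs=fitc(P);s2,rs2=fitc(P,.042)
    print('button',b.round(4),rb.round(5),'stand free',s.round(4),rs.round(5),'fixed',s2.round(4),rs2.round(5),len(P))
    print('offset D-S',((b[:2]-s2)*1000).round(1),'mm', np.hypot(*(b[:2]-s2)))meas.py:4: RuntimeWarning: Mean of empty slice.
  if r is None: f=lambda p:np.hypot(P[:,0]-p[0],P[:,1]-p[1])-p[2]; x0=[*P.mean(0),.03]
  ret = ret.dtype.type(ret / rcount)
Traceback (most recent call last):
  File "meas.py", line 28, in measure
    s,rs=fitc(P);s2,rs2=fitc(P,.042)
         ~~~~^^^
  File "meas.py", line 4, in fitc
    if r is None: f=lambda p:np.hypot(P[:,0]-p[0],P[:,1]-p[1])-p[2]; x0=[*P.mean(0),.03]
                                                                        ^^^^^^^^^^^^^^^^
TypeError: Value after * must be an iterable, not numpy.float64
```

View pics/w7.png

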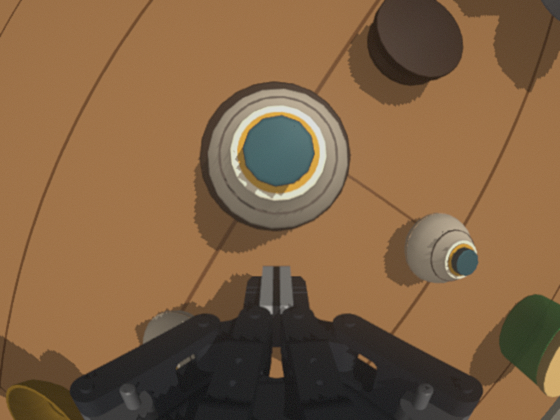

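```bash
sed -i "s/arange(.035/arange(.0395/" meas.py; python3 - <<'E'
from meas import *
d=np.load('last.npy',allow_pickle=True).item();im=cv2.imread('pics/w7.png')
measure(im,d['w'],(.503,.032),(.502,.0318),'pics/w7m.png')
E
```

```text
button [0.5041 0.0311 0.0101] 0.00013 stand free [0.5015 0.0326 0.0415] 0.00018 fixed [0.502  0.0328] 0.00041 58
offset D-S [ 2.  -1.7] mm 0.0026680930700308187
```

View pics/w7m.png

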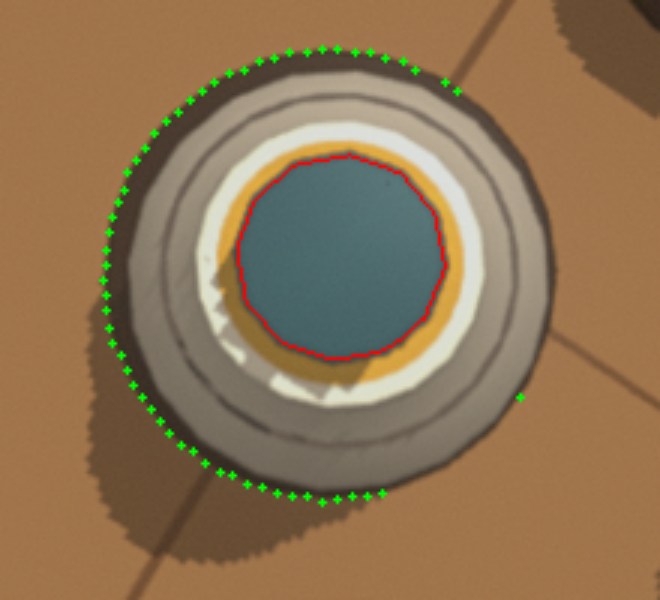

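```bash
python3 - <<'E'
from meas import *
d=np.load('last.npy',allow_pickle=True).item();im=cv2.imread('pics/w7.png');w=d['w']
h=cv2.cvtColor(im,cv2.COLOR_BGR2HSV)
c=proj(w,[.502,.0325,.045],True).astype(int)-[110,90];c=np.maximum(c,0)
print('crop origin',c)
B=np.array([(128,281),(340,70),(553,281),(340,491),(190,430),(490,430),(190,132),(490,132)])/3+c
# silhouette model: project belly circles at z .067 & .075
for D in((.5041,.0311),(.502,.0325)):
  for z in(.067,.075):
    P=np.array([proj(w,[D[0]+.032*np.cos(a),D[1]+.032*np.sin(a),z],True) for a in np.linspace(0,6.28,60)])
    print(D,z,((P-c)*3).min(0).round(),((P-c)*3).max(0).round())
E
```

```text
crop origin [165  65]
(0.5041, 0.0311) 0.067 [138.  84.] [537. 480.]
(0.5041, 0.0311) 0.075 [127.  71.] [547. 489.]
(0.502, 0.0325) 0.067 [131.  70.] [530. 466.]
(0.502, 0.0325) 0.075 [121.  57.] [541. 474.]
```

The silhouette agrees with the button fit: it is about 3 mm short along the push line. One more gentle tap will centre it better.

```bash
python3 goto.py "(.5044,.0311)" "(.502,.0328)" .032 .070 .2 "(.543,-.84)"
```

```text
det 1.0 target tcp [ 0.5458 -0.0329  0.2355]
shift in current tool mm [  3.    3.1 -17.7] rotvec [-0.014 -0.    -0.003] shift in target tool [  3.    3.3 -17.7]
tip now [ 0.5292 -0.0122  0.0695] tip->axis dist along a 49.9 lateral -2.7
```

Request:
send_rows(
  plan=[
    [[1,3,-5],[0,0,0]],
    [[0.9,0,-4.5],[0,0,0]],
    [[0.6,0,-3],[0,0,0]],
    [[0.2,0,-1],[0,0,0]],
    [[0.2,0,-1],[0,0,0]],
    [[0.2,0,-1],[0,0,0]],
    [[0.2,0,-1],[0,0,0]],
    [[0.2,0,-1],[0,0,0]],
    [[0.2,0,-1],[0,0,0]],
    [[0.2,0,-1],[0,0,0]],
  ],
)

```text
time: 9.55
tcp_pos: [0.545, -0.0313, 0.2355]
tcp_rot: [0.555, 0.375, 0.677, -0.306]
wrist_force: [1.2, -1.9, 0.1]
finger_gap: -0.0001
```

Request:
send_rows(
  plan=[
    [[0,0,0],[0,0,0]],
    [[-0.4,0,2],[0,0,0]],
    [[-1,0,5],[0,0,0]],
    [[-2,0,10],[0,0,0]],
    [[-2,0,10],[0,0,0]],
    [[-20,0,0],[0,0,0]],
    [[-35,0,0],[0,0,0]],
    [[-35,0,0],[0,0,0]],
    [[0,0,0],[0,0,0]],
    [[0,0,0],[0,0,0]],
  ],
)

```text
time: 10.55
tcp_pos: [0.5693, -0.0702, 0.3242]
tcp_rot: [0.555, 0.375, 0.676, -0.306]
wrist_force: [-1.1, 0.3, -0.1]
finger_gap: -0.0001
```

```bash
python3 look.py w8 "(.503,.032)" "(.502,.0325)"; python3 - <<'E'
from meas import *
c=manip.calibration('top');im=manip.grab_frame('top')[:,:,::-1].copy();measure(im,c,(.503,.032),(.5,.03),None,True)
E
```

```text
10.55 tcp [ 0.5693 -0.0702  0.3242] F [-1.12  0.33 -0.09] vel 0.0503
tip 160 [ 0.5471 -0.0343  0.1695] [274.5 275.2]
tip 173 [ 0.5458 -0.0321  0.1568] [274.6 262.2]
button [0.5034 0.0323 0.0098] 0.0002 stand free [0.5015 0.0322 0.0413] 0.0003 fixed [0.5014 0.0326] 0.00069 69
offset D-S [ 2.1 -0.4] mm 0.002084058433570196
button [0.502  0.0314 0.008 ] 0.0006 stand free [0.5006 0.0298 0.0424] 0.00198 fixed [0.5005 0.0299] 0.0021 84
offset D-S [1.5 1.5] mm 0.00210750873958735
```

View pics/w8m.png

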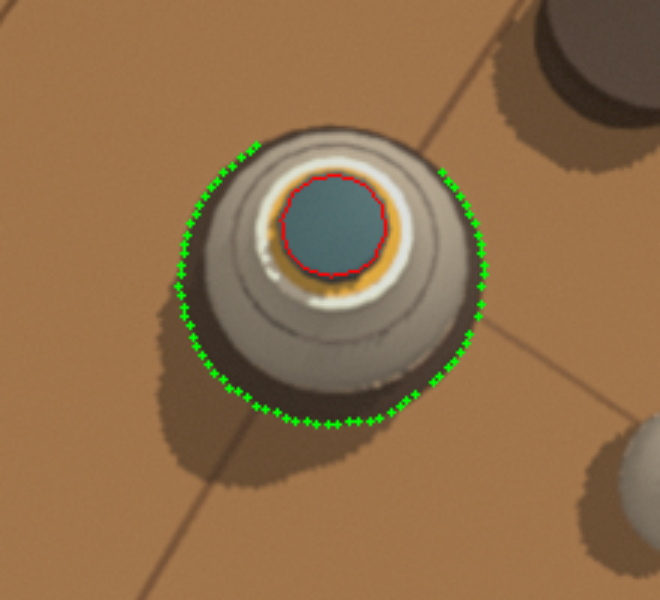

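It is centred to about 2 mm in both views. Next is the press: straighten the tool, go above the button, then come down slowly.

Request:
send_rows(
  plan=[
    [[0,0,0],[0,-0.1,0]],
    [[0,0,0],[0,-0.1,0]],
    [[0,0,0],[0,0,0]],
    [[0,0,0],[0,0,0]],
  ],
)

```text
time: 11.05
tcp_pos: [0.5679, -0.0689, 0.3218]
tcp_rot: [0.617, 0.342, 0.62, -0.342]
wrist_force: [0.1, 0.7, -0.1]
finger_gap: 0.0001
```

```bash
cat > over.py <<'E'
from h import *
o=manip.get_obs();T=rot(o['tcp_rot']);tip=o['tcp_pos']+T@np.array([.171,0,0])
print(o['time'],'tip',tip.round(4),'x axis',T[:,0].round(3),'F',o['wrist_force'].round(2))
for z in(.145,.127):print(z,(T.T@(np.array([.503,.0318,z])-tip)*1e3).round(1))
E
python3 over.py
```

```text
11.05 tip [ 0.5672 -0.0686  0.1508] x axis [-0.004  0.002 -1.   ] F [ 0.1   0.72 -0.11]
0.145 [   6.3   -1.  -119.1]
0.127 [  24.3   -1.  -119. ]
```

Request:
send_rows(
  plan=[
    [[0,-1,-20],[0,0,0]],
    [[0,0,-30],[0,0,0]],
    [[0,0,-30],[0,0,0]],
    [[0,0,-25],[0,0,0]],
    [[0,0,-14],[0,0,0]],
    [[6,0,0],[0,0,0]],
    [[5,0,0],[0,0,0]],
    [[5,0,0],[0,0,0]],
    [[0,0,0],[0,0,0]],
    [[0,0,0],[0,0,0]],
  ],
)

```text
time: 12.05
tcp_pos: [0.5049, 0.0303, 0.3068]
tcp_rot: [0.618, 0.342, 0.619, -0.343]
wrist_force: [-0.5, 0.7, -0.0]
finger_gap: -0.0002
```

```bash
python3 over.py; python3 - <<'E'
from h import *
im=manip.grab_frame('wrist')[:,:,::-1];s=manip.grab_frame('scene')[:,:,::-1]
cv2.imwrite('pics/p1.png',np.hstack([cv2.resize(im[150:400,150:400],(400,400)),cv2.resize(s[140:240,230:330],(400,400))]))
E
```

```text
12.05 tip [0.5047 0.0303 0.1358] x axis [-0.001 -0.    -1.   ] F [-0.51  0.71 -0.02]
0.145 [-9.2 -0.7 -2.2]
0.127 [ 8.8 -0.6 -2.2]
```

View pics/p1.png

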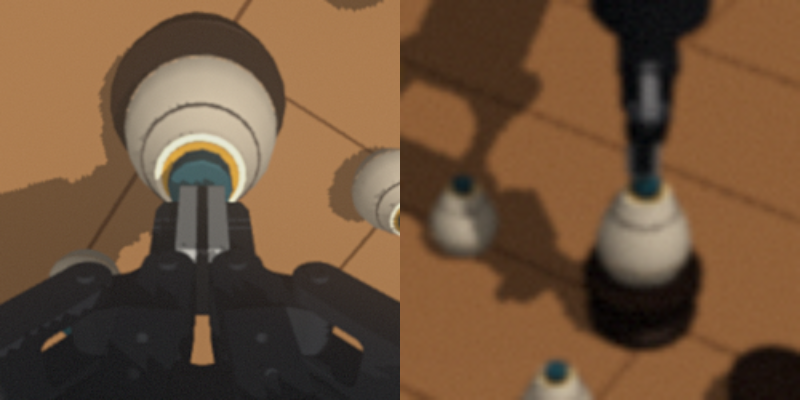

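The tips are over the button, laterally centred. I'm lowering slowly.

Request:
send_rows(
  plan=[
    [[2,0,-2],[0,0,0]],
    [[2,0,0],[0,0,0]],
    [[2,0,0],[0,0,0]],
    [[1,0,0],[0,0,0]],
    [[1,0,0],[0,0,0]],
    [[1,0,0],[0,0,0]],
    [[0,0,0],[0,0,0]],
    [[0,0,0],[0,0,0]],
  ],
)

```text
time: 12.95
tcp_pos: [0.5036, 0.0326, 0.2984]
tcp_rot: [0.619, 0.342, 0.619, -0.342]
wrist_force: [-0.4, 0.5, 1.2]
finger_gap: 0.0002
```

```bash
python3 over.py
```

```text
12.95 tip [0.5037 0.0326 0.1274] x axis [ 0.  0. -1.] F [-0.35  0.55  1.19]
0.145 [-17.6  -1.    0.3]
0.127 [ 0.4 -1.   0.3]
```

Request:
send_rows(
  plan=[
    [[1,0,0],[0,0,0]],
    [[1,0,0],[0,0,0]],
    [[1,0,0],[0,0,0]],
    [[0,0,0],[0,0,0]],
    [[0,0,0],[0,0,0]],
  ],
)

```text
time: 13.45
tcp_pos: [0.5036, 0.0326, 0.2954]
tcp_rot: [0.619, 0.342, 0.619, -0.342]
wrist_force: [0.8, -0.3, 3.2]
finger_gap: -0.0003
```

Request:
send_rows(
  plan=[
    [[1,0,0],[0,0,0]],
    [[0.5,0,0],[0,0,0]],
    [[0,0,0],[0,0,0]],
    [[0,0,0],[0,0,0]],
  ],
)

```text
time: 13.85
tcp_pos: [0.5036, 0.0326, 0.2939]
tcp_rot: [0.619, 0.342, 0.619, -0.342]
wrist_force: [-0.5, -0.1, 2.2]
finger_gap: 0.0
```

```bash
python3 over.py
```

```text
13.85 tip [0.5037 0.0326 0.1229] x axis [ 0. -0. -1.] F [-0.54 -0.07  2.18]
0.145 [-22.2  -1.    0.3]
0.127 [-4.2 -1.   0.3]
```

Request:
send_rows(
  plan=[
    [[0.5,0,0],[0,0,0]],
    [[0.5,0,0],[0,0,0]],
    [[0,0,0],[0,0,0]],
    [[0,0,0],[0,0,0]],
  ],
)

```text
time: 14.25
tcp_pos: [0.5039, 0.0326, 0.2934]
tcp_rot: [0.619, 0.343, 0.618, -0.342]
wrist_force: [-1.0, 0.3, 6.9]
finger_gap: -0.0
```

Request:
send_rows(
  plan=[
    [[0.5,0,0],[0,0,0]],
    [[0,0,0],[0,0,0]],
    [[0,0,0],[0,0,0]],
  ],
)

```text
time: 14.55
tcp_pos: [0.5041, 0.0326, 0.2934]
tcp_rot: [0.619, 0.343, 0.618, -0.342]
wrist_force: [-1.4, -0.2, 8.5]
finger_gap: 0.0001
```

```bash
python3 over.py; python3 - <<'E'
from h import *
im=manip.grab_frame('wrist')[:,:,::-1];s=manip.grab_frame('scene')[:,:,::-1]
cv2.imwrite('pics/p2.png',np.hstack([cv2.resize(im[150:400,150:400],(400,400)),cv2.resize(s[140:240,230:330],(400,400))]))
E
```

```text
14.55 tip [0.5044 0.0326 0.1224] x axis [ 0.002 -0.    -1.   ] F [-1.39 -0.17  8.5 ]
0.145 [-22.7  -1.6  -0.1]
0.127 [-4.7 -1.6 -0.1]
```

View pics/p2.png

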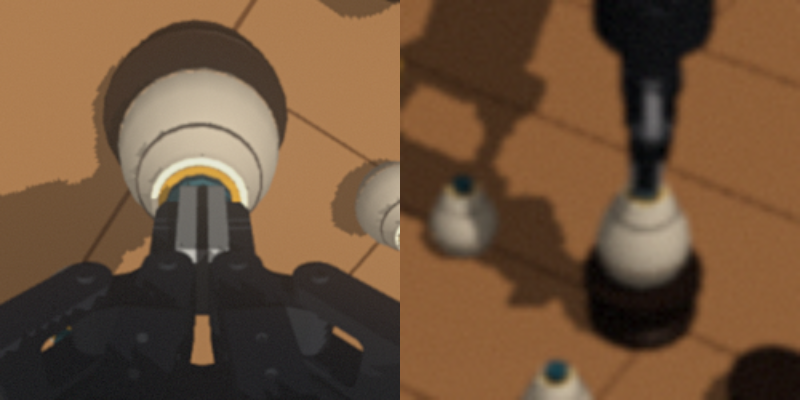

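The tool stopped at z = 0.2934 while the force rose to 8.5 N, so the button is at its stop. I'm releasing straight up and backing clear.

Request:
send_rows(
  plan=[
    [[-1,0,0],[0,0,0]],
    [[-1,0,0],[0,0,0]],
    [[-2,0,0],[0,0,0]],
    [[-2,0,0],[0,0,0]],
    [[-4,0,0],[0,0,0]],
    [[-10,0,0],[0,0,0]],
    [[-20,0,0],[0,0,0]],
    [[-30,0,0],[0,0,0]],
    [[0,0,30],[0,0,0]],
    [[0,0,40],[0,0,0]],
  ],
)

```text
time: 15.65
tcp_pos: [0.5409, -0.0262, 0.3642]
tcp_rot: [0.62, 0.342, 0.618, -0.341]
wrist_force: [0.4, 0.7, 0.3]
finger_gap: -0.0002
```

Request:
send_rows(
  plan=[
    [[0,0,20],[0,0,0]],
    [[0,0,0],[0,0,0]],
    [[0,0,0],[0,0,0]],
    [[0,0,0],[0,0,0]],
  ],
)

```text
time: 16.05
tcp_pos: [0.5505, -0.0429, 0.3616]
tcp_rot: [0.618, 0.342, 0.62, -0.342]
wrist_force: [-0.2, -0.0, 0.0]
finger_gap: -0.0
```

```bash
python3 look.py w9 "(.503,.032)" "(.502,.0322)"; python3 - <<'E'
from meas import *
c=manip.calibration('top');im=manip.grab_frame('top')[:,:,::-1].copy();cv2.imwrite('pics/t9.png',im);measure(im,c,(.503,.032),(.5,.03),None,True)
s=manip.grab_frame('scene')[:,:,::-1];cv2.imwrite('pics/s9.png',s)
E
```

```text
16.05 tcp [ 0.5505 -0.0429  0.3616] F [-0.19 -0.01  0.05] vel 0.0071
tip 160 [ 0.5443 -0.0334  0.2016] [274.4 275. ]
tip 173 [ 0.5443 -0.0334  0.1886] [274.6 262. ]
button [0.5032 0.0325 0.0096] 0.00019 stand free [0.5014 0.0323 0.0413] 0.00028 fixed [0.5015 0.0322] 0.00075 83
offset D-S [1.7 0.3] mm 0.001678090347107767
button [0.6142 0.0381 0.0052] 0.00063 stand free [0.5008 0.0301 0.0425] 0.00315 fixed [0.5011 0.0304] 0.0034 59
offset D-S [113.1   7.6] mm 0.11334505895978356
```

View pics/w9m.png

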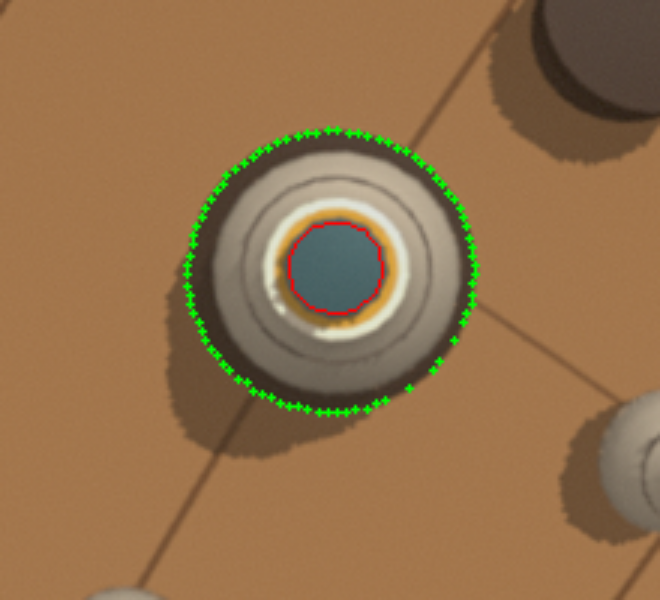

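View pics/s9.png

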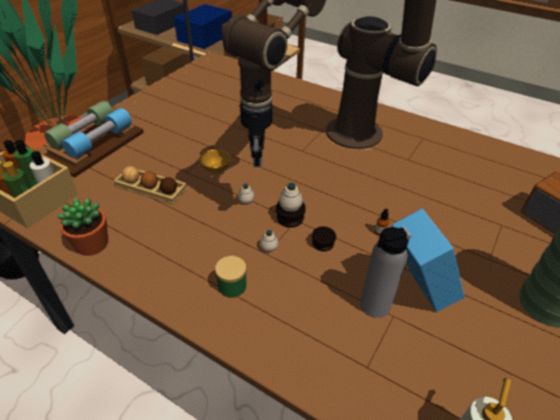

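The diffuser stands centred, with an even rim of wood all round (offset about 1.7 mm). Its button is up, nothing else has moved, and the arm is clear. The last top-view number is invalid because the arm hides the diffuser there and the mask picked up a small look-alike. I'm handing in.

```bash
python3 -c "
from rig import manip
print(manip.job_done())"
```

```text
the job is handed in; nothing more can be done
None
```

I centred the diffuser on its stand, pressed its button down to the stop, and handed the job in with the arm clear; no verdict was reported.

- **Centring:** I slid it about 24 mm with slow pushes at belly height, using the closed fingertips. The wrist force read about 2 N during the pushes.
- **Button:** I pressed straight down until the tool stopped moving and the wrist force rose to 8.5 N. I then released straight up and backed off, finishing at about 16 s.
- **Last checks:** The wrist view puts the diffuser 1.7 mm off the stand's centre, with wood showing all round. The wrist force is near zero. In the scene picture everything else looks where it started; I did not measure it.
- **Checks that disagreed:**
  - **Before the final tap:** the top view read 0.7 mm off and the wrist view about 3 mm off, so I tapped once more. After that both read 2.1 mm.
  - **Final top-view reading:** it was no use. The arm hid the diffuser and the script picked up a small look-alike instead.

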